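# Check a fan stand's handle socket with the depth gauge

### The arm

A 7-joint arm with a two-finger parallel gripper is mounted at the origin on the work surface. World frame = base frame: x ahead of the robot, y to its left, z up, the work surface at z = 0. Lengths are in m, angles in rad, forces in N, time in s.
With the tool pointing down it reaches from about 0.425 to 0.875 m from the base axis. Payload 4.7 kg.
Tool frame: the origin (TCP) lies midway between the tips of the shut fingers; the grasp point (between the pads) lies 19 mm behind it (ctrl.grip_point_offset is the distance from the TCP to the grasp point, in m); z points along the fingers, y is the line along which they close (so a half turn about z gives the same grasp; the last joint's range is limited). The gripper opens to 87 mm and grips with 3 to 60 N. Pads are 19 mm wide; open, the fingers measure 117 mm over their backs; the gripper's body (75 mm by 190 mm) begins 51 mm behind the grasp point.
Start: joints at [-1.096, 0.321, -0.07, 1.45, 0.023, 1.371, -0.057], TCP at [0.289, 0.582, 0.223] pointing down, gripper open.
Joint ranges: [-2.86, 2.86], [-0.3, 2.09], [-1.38, 1.24], [0.06, 2.45], [-1.56, 4.7], [0.09, 2.05], [-2.69, 2.69]. Speed limits (rad/s): [2.57, 2.57, 3.14, 3.14, 3.14, 3.14, 3.14].

### API

Orientations are given as a rotation vector (axis times angle).
In Python, from bench import ctrl gives the robot as it stands. The module is installed in compiled form; this text tells all that it offers.
- The arm moves only by the shell command python3 -m handwheel 'ROWS' [OPENING] [FORCE]. ROWS is JSON, a list of rows, each an object of numbers: "x", "y", "z": the shift along the tool's x, y, z in m; "wx", "wy", "wz": the turn, a rotation vector about the tool's x, y, z in degrees. A call has 1 to 10 rows; each row is the pose to reach, as a shift and turn from the pose commanded when the call began, along the tool's axes at that moment; what a row does not reach only later rows make up. A row lasts 1/12 s, in which the tool goes at most 41.7 mm and 7.16 degrees, less where a joint would pass 70% of its speed; a pose out of reach is approached as far as the arm can. A call with a gripper value outside its range is refused whole. OPENING is the finger opening in m, from 0 to 0.087, set as the call begins (- or left out, the last holds). The fingers move at their own pace and stop on an object; FORCE is the grip in N (left out, the last holds). Time passes only in rows, so rows that repeat a pose let the fingers close. It gives the time, the measured TCP pose, the force, the opening and the grip force at its end, in the units of the state.
- ctrl.get_state(): the state, without advancing time (a new reading comes with each control period).
- ctrl.get_image(name): name is "scene" or "top"; returns a dict with "image" (420x560x3 uint8, red, green, blue), "K" (3x3 intrinsics, pixels), "k1" (the pictures are not rectified: a ray, as slopes to the right and down, at radius r is drawn at 1 + k1 r^2 times it, then the intrinsics apply), "world_to_cam" (4x4, takes a point from world to camera coordinates). Camera axes: x right, y down, z forward; pixel columns grow to the right and rows downward; lengths in m; the calibration is good to about 2 mm. A picture is of the moment at which its call begins. There is no depth.
- ctrl.close_job(): hands the job in; it is judged then, once.
The state is a dict: "time": time; "joint_positions": joint angles; "qd": joint speeds; "joint_torque": joint torques, N m; "position": TCP position; "tool_rot": TCP orientation; "ft_force": force on the tool from outside, world axes, zero at the start; "torque": the same for the moment, N m; "grip_width": opening from 0.0 (shut) to 1.0 (fully open); "grip_force": force on a finger pad.
Only numpy, scipy, OpenCV 4.12 (cv2) and the standard library are available. Lean on these libraries where they do the work, as an engineer would, in place of code of your own. Each camera call takes 0.05 s, during which the arm holds its last target. There are 200 camera calls.

### The job

Take the wooden-handled depth gauge from its rest and slide its rod down the slanted brass tube of the fan stand until the collar stops against the rim; be gentle, as the tube is sprung and must not be shoved down to its bottom. Then draw the rod right out and finish holding the gauge still and level in the gripper, with the red tip about 12 cm above the middle of the white card, ready to be read. Do not put it down or let go, and leave the phone, tape and glue bottle where they are.

Things in the scene. Friction and masses are not known exactly. Their poses are not given: they have to be found in the camera images.
- gauge: Loose depth gauge, about 80 g. Origin: centre of the collar's stop face, on the axis. Along -x: steel rod, 9 mm diameter, 100 mm long, last 20 mm red. Along +x: brass collar, 28 mm diameter, x 0 to 8 mm, then wooden handle, x 8 to 98 mm, 18 mm wide (y), 22 mm high (z). Centre of mass near x +30 mm. Starts level on the rest, tip roughly towards the robot, z up, axis 70 mm above the table
- gauge_tip (a point): Very end of the gauge's red tip, on the rod's axis; tapered to 5 mm across; axes as gauge
- rest: Fixed plywood rest carrying the gauge, origin on the table under the gauge's origin, x axis along the gauge. Base x -75 to 115 mm, 60 mm wide, 10 mm thick. Notched posts, open upwards: under the rod at x -50 mm (34 mm wide, 76 mm high), under the handle's end at x 83 to 97 mm (40 mm wide, 69 mm high); the handle is free at its sides and below from x 10 to 80 mm
- stand: Fixed wooden fan stand, origin on the table right below the tube's mouth. Base x -115 to 50 mm, 80 mm wide, 12 mm thick. Two cheeks hold the slanted brass tube, its mouth 130 mm above the table, looking towards the stand's +x (roughly away from the robot) and 30 degrees above level
- sleeve_mouth (a point): Centre of the brass tube's rim (moves with the tube). Its x axis points out of the tube along its axis (30 degrees above level), y is level, z up-ish. Tube outside diameter 24 mm, bore 14 mm, 112 mm long, open at both ends; the gauge's collar stops on this rim with the tip 12 mm short of the lower end
- sleeve (a joint): How far the sprung tube is pushed in along its axis, m: 0 at rest, 0.012 at its bottom. It starts to give at 2.4 N and yields about 1.2 N per mm
- card: White card fixed flat on the table, 90 x 60 x 2 mm, origin at the centre of its underside
- phone: Black phone, 72 x 150 x 9 mm, loose bystander, origin under its centre
- tape: Yellow ring of tape, 90 mm diameter, 24 mm high, loose bystander, origin under its centre
- glue: White glue bottle with orange cap, 48 mm diameter, 120 mm high, loose bystander, origin under its centre
Things that resemble listed ones, but are neither listed nor needed, are in the scene too. Leave any blue look-alike of the gauge alone. Of the things that look like the card, the larger one is meant.

How it is judged:
On the way, in this order (a step that is already met when the one before it is completed fails the run):
1. the rod is down the tube with its collar stopped against the rim (x of gauge in the frame of sleeve_mouth below 0.003 m and distance between gauge and sleeve_mouth below 0.006 m and angle between the x axis of gauge and the x axis of sleeve_mouth, either way round below 0.12 rad and contact force between gauge and stand above 0.3 N), for 0.2 s.
2. the rod is drawn right out of the tube, held by the gripper (x of gauge_tip in the frame of sleeve_mouth above 0.01 m and contact force between the fingers and gauge above 0.5 N), for 0.1 s.
At the end, for the whole second after the job is handed in: After the collar has been seated and the rod withdrawn, the gripper holds the gauge at rest, touching neither stand nor rest, its rod level within 7 degrees, the red tip within 30 mm of the card's centre seen from above and 80 to 160 mm above the table (horizontal distance between gauge_tip and card below 0.03 m and height (world z) of gauge_tip between 0.08 and 0.16 m and angle between gauge's own x axis and vertical between 1.451 and 1.691 rad and linear speed of gauge below 0.03 m/s and angular speed of gauge below 0.2 rad/s and contact force between the fingers and gauge above 0.5 N and contact force between gauge and stand below 0.2 N and contact force between gauge and rest below 0.2 N); the arm keeps its last pose, push and grip.
It fails at once if the sprung tube is shoved down nearly to its bottom (more than 9 of 12 mm) (value of joint sleeve above 0.009 m).
It fails at once if the gauge is pushed against the stand with more than 25 N (contact force between gauge and stand above 25 N).
It fails at once if a bystander is moved more than 30 mm (distance of any of phone, tape, glue from where it was at the start of the episode above 0.03 m).
It also fails if it takes over 61 s, if anything falls off the work surface, if the arm or the gripper's body presses on something with over 40 N, if the wrist force passes 120 N, or if a joint passes its speed limit or range.

## Working session

There is one attempt and no reset: what is moved stays moved. The work goes in short steps, Python scripts to look and compute and a shell command to move; the robot and the scene stay as the last step left them, time stands still between calls to the robot, and variables do not carry over. Pictures are saved under pics/ and viewed, at most 10 in all, crops included, and the job is handed in when it is done.

```bash
mkdir -p pics
cat > h.py <<'E'
import numpy as np, cv2
from bench import ctrl
from scipy.spatial.transform import Rotation as R
def grab(n,f=None):
    d=ctrl.get_image(n)
    if f: cv2.imwrite('pics/'+f,d['image'][:,:,::-1])
    return d
def ray(d,px):
    K=d['K'];k=d['k1'];p=np.array([(px[0]-K[0,2])/K[0,0],(px[1]-K[1,2])/K[1,1]]);u=p.copy()
    for _ in range(30): u=p/(1+k*(u@u))
    T=d['world_to_cam'];r=T[:3,:3].T@np.array([u[0],u[1],1]);c=-T[:3,:3].T@T[:3,3]
    return c,r/np.linalg.norm(r)
def onz(d,px,z):
    c,r=ray(d,px);return c+r*(z-c[2])/r[2]
def tri(d1,p1,d2,p2):
    c1,r1=ray(d1,p1);c2,r2=ray(d2,p2)
    s=np.linalg.lstsq(np.c_[r1,-r2],c2-c1,rcond=None)[0]
    a=c1+s[0]*r1;b=c2+s[1]*r2;return (a+b)/2,np.linalg.norm(a-b)
def proj(d,P):
    q=d['world_to_cam']@np.r_[P,1];u=q[:2]/q[2];u=u*(1+d['k1']*(u@u));return d['K'][:2,:2]@u+d['K'][:2,2]
E
python3 - <<'E'
from h import *
for n in('scene','top'):
    d=grab(n,n+'0.png');print(n,d['K'].tolist(),d['k1'],d['world_to_cam'].round(3).tolist())
s=ctrl.get_state();print(s);print(R.from_rotvec(s['tool_rot']).as_matrix().round(3))
E
```

```text
scene [[433.939886893264, 0.0, 279.5869744671236], [0.0, 433.939886893264, 213.56639032478196], [0.0, 0.0, 1.0]] 0.007801540469743454 [[0.712, 0.702, -0.002, -0.346], [0.539, -0.548, -0.64, -0.193], [-0.45, 0.454, -0.769, 1.435], [0.0, 0.0, 0.0, 1.0]]
top [[469.2666471810462, 0.0, 277.8180058702395], [0.0, 469.2666471810462, 215.01810969649344], [0.0, 0.0, 1.0]] -0.10127838037307488 [[-0.005, -1.0, 0.01, -0.006], [-0.986, 0.003, -0.166, 0.519], [0.166, -0.011, -0.986, 1.304], [0.0, 0.0, 0.0, 1.0]]
{'time': 0.1, 'joint_positions': array([-1.09590406,  0.32178156, -0.07008335,  1.45152357,  0.02262181,
        1.37079281, -0.05685628]), 'qd': array([-1.22876903e-06, -7.74253138e-05,  2.90624395e-04, -2.76469443e-03,
        6.08375077e-04,  1.26254292e-03, -6.25796600e-04]), 'joint_torque': array([-1.55172097e-04, -4.92575240e+01, -4.05926127e-01, -3.13400066e+01,
       -6.41472358e-02,  3.95046780e-02,  9.04824128e-05]), 'position': array([0.28886489, 0.58174987, 0.22156443]), 'tool_rot': array([-7.17246434e-01, -3.05833024e+00,  2.66258212e-03]), 'ft_force': array([ 0.25468329,  0.1499199 , -0.35921999]), 'torque': array([ 0.07107126, -0.01558816, -0.01124618]), 'grip_force': 0.0, 'grip_width': 1.0029733296585557}
[[-0.896  0.445 -0.001]
 [ 0.445  0.896 -0.002]
 [-0.    -0.002 -1.   ]]
```

View pics/scene0.png

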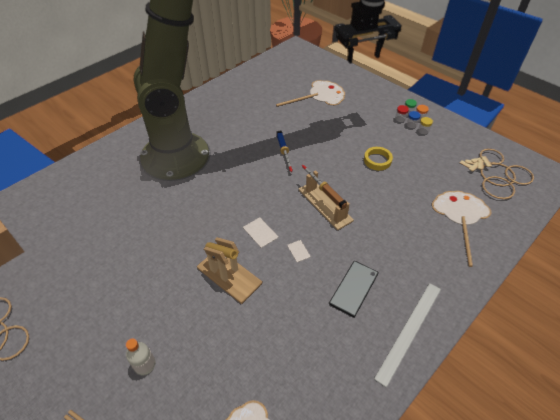

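View pics/top0.png

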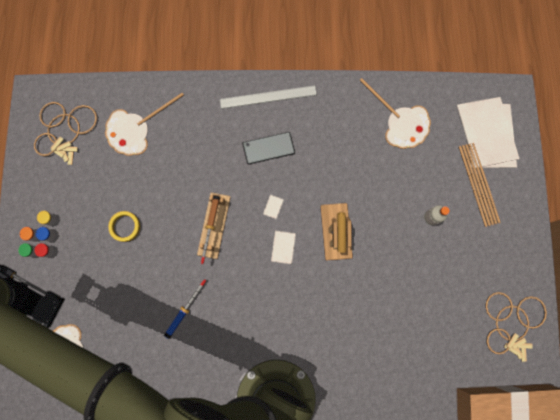

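The scene view shows the gauge on its rest at about (330,195), the stand at (228,265) and the cards at (261,232) (large) and (299,251) (small). The top view shows the gauge at about (213,225) with its tip near (203,260), the large card at (283,247) and the stand at (338,232). I'll zoom in next.

Run:
```python
import cv2,numpy as np
s=cv2.imread('pics/scene0.png');t=cv2.imread('pics/top0.png')
def c(i,x,y,w=80,h=60): return cv2.resize(i[y:y+h,x:x+w],(400,300),interpolation=cv2.INTER_CUBIC)
# each scale 5
cv2.imwrite('pics/z0.png',np.vstack([np.hstack([c(s,285,160,80,60),c(s,190,233,80,60)]),np.hstack([c(t,175,205,80,60),c(t,300,200,80,60)])]))
```

```text
(no output)
```

View pics/z0.png

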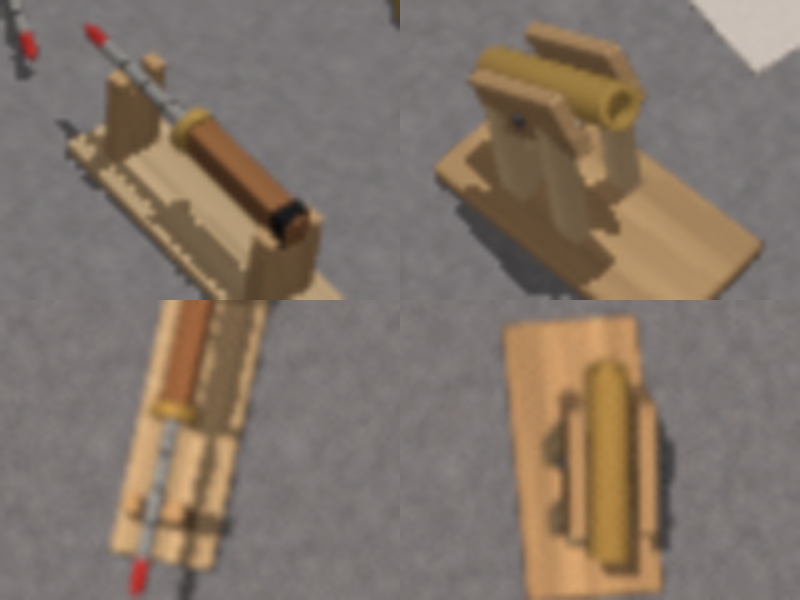

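The zoom shows the red tip at top (202,263) / scene (302,165) and the collar at top (210,227). The tube mouth is at scene (234,254) / top (341,214), and the stand base corners are clear in the top view. I'll turn these into positions.

```bash
cat > m0.py <<'E'
from h import *
S=grab('scene');T=grab('top')
tp=lambda x,y,ox,oy:((x)/5+ox-.4,(y)/5+oy-.4)
tip=tri(S,tp(88,28,285,160),T,tp(138,592-300,175,205));print('tip tri',tip, onz(T,tp(138,292,175,205),.07))
col=tri(S,tp(193,128,285,160),T,tp(175,111,175,205));print('col',col, onz(T,tp(175,111,175,205),.07))
hs=onz(S,tp(295,226,285,160),.07);print('handle end',hs)
m=tri(S,tp(220,105,190,233),T,tp(207,70,300,200));print('mouth',m)
a=onz(T,tp(169.5,20,300,200),.012);b=onz(T,tp(196,293.5,300,200),.012);print('base ends',a,b,np.linalg.norm(a-b))
d=(a-b)/np.linalg.norm(a-b);print('yaw',np.degrees(np.arctan2(d[1],d[0])),'origin',a-.05*d)
g=hs-tip[0];print('gauge yaw',np.degrees(np.arctan2(g[1],g[0])),np.linalg.norm(g[:2]))
hsv=cv2.cvtColor(T['image'],cv2.COLOR_RGB2HSV);w=cv2.inRange(hsv,(0,0,190),(179,60,255))
for c in cv2.findContours(w,0,2)[0]:
    r=cv2.minAreaRect(c)
    if cv2.contourArea(c)>150 and 250<r[0][0]<310 and r[0][1]<280:print('card',r,onz(T,r[0],.002))
# gauge masks in top: red tip, brown handle, whole
im=T['image'].astype(int)[205:270,175:240] if 0 else None
for nm,lo,hi in(('red',(170,150,80),(179,255,255)),('red2',(0,180,120),(5,255,255)),('brown',(5,120,60),(14,255,220))):
  k=cv2.inRange(hsv,lo,hi)
  for c in cv2.findContours(k,0,2)[0]:
    x,y=c[:,0].mean(0)
    if 180<x<240 and 185<y<275 and cv2.contourArea(c)>3:
        r=cv2.minAreaRect(c);print(nm,r,onz(T,r[0],.07 if 'red' in nm else .08))
E
python3 m0.py
```

```text
tip tri (array([0.3808877 , 0.20279111, 0.0713224 ]), np.float64(0.0005701022832698589)) [0.38078781 0.20277047 0.07      ]
col (array([0.48144689, 0.18326091, 0.07345877]), np.float64(0.0005286154533595315)) [0.48212298 0.18393289 0.07      ]
handle end [0.5686545  0.16870861 0.07      ]
mouth (array([ 0.50817158, -0.17728784,  0.12974743]), np.float64(3.80024360639907e-05))
base ends [ 0.55846298 -0.17321174  0.012     ] [ 0.39659192 -0.18477685  0.012     ] 0.16228366754255755
yaw 4.086633762787497 origin [ 0.5085901  -0.17677498  0.012     ]
gauge yaw -10.28803428658846 0.19083497482818182
card ((282.87774658203125, 246.91705322265625), (20.22104835510254, 30.529817581176758), 7.594643592834473) [ 0.43162099 -0.02265523  0.002     ]
card ((272.80413818359375, 206.30929565429688), (13.784795761108398, 20.3900089263916), 21.037511825561523) [0.5527325  0.00644338 0.002     ]
card ((267.719970703125, 96.53999328613281), (7.778174877166748, 94.89373016357422), 81.8698959350586) [0.90070926 0.02121145 0.002     ]
brown ((212.9956512451172, 211.52297973632812), (8.232933044433594, 26.8505859375), 10.784297943115234) [0.52383182 0.17385466 0.08      ]
```

```bash
cat >> h.py <<'E'
def tool(yaw,pitch=0):
    """tool x along -gauge x, gauge yaw / pitch-up in degrees"""
    g=R.from_euler('ZY',[yaw,-pitch],degrees=True).as_matrix()
    return R.from_matrix(np.c_[-g[:,0],g[:,1],-g[:,2]])
def delta(pos,rot):
    s=ctrl.get_state();r=R.from_rotvec(s['tool_rot'])
    print('t',s['time'],'pos',s['position'].round(4),'F',s['ft_force'].round(2),'grip',s['grip_width'],s['grip_force'])
    print('d mm',(r.inv().apply(np.array(pos)-s['position'])*1e3).round(1),'w',(r.inv()*rot).as_rotvec(degrees=True).round(2))
E
python3 -c "
from h import *
delta([.523,.177,.18],tool(-10.5))"
```

```text
t 0.2 pos [0.2889 0.5819 0.2219] F [ 0.26 -0.62  0.16] grip 1.0052063757780203 0.0
d mm [-389.7 -258.6   42.2] w [-6.00e-02 -1.00e-02 -1.59e+01]
```

```bash
python3 -m handwheel '[{"x":-0.1,"y":-0.065,"wz":-5},{"x":-0.2,"y":-0.13,"wz":-10},{"x":-0.3,"y":-0.2,"wz":-15.9},{"x":-0.39,"y":-0.2585,"z":0.042,"wz":-15.9},{"x":-0.39,"y":-0.2585,"z":0.042,"wz":-15.9},{"x":-0.39,"y":-0.2585,"z":0.042,"wz":-15.9},{"x":-0.39,"y":-0.2585,"z":0.042,"wz":-15.9},{"x":-0.39,"y":-0.2585,"z":0.042,"wz":-15.9},{"x":-0.39,"y":-0.2585,"z":0.042,"wz":-15.9},{"x":-0.39,"y":-0.2585,"z":0.042,"wz":-15.9}]' 0.06
python3 -c "
from h import *
delta([.523,.177,.18],tool(-10.5))"
```

```text
t 0.2 pos [0.2889 0.5819 0.2219] F [ 0.26 -0.62  0.16] grip 1.0052063757780203 0.0
d mm [-389.7 -258.6   42.2] w [-6.00e-02 -1.00e-02 -1.59e+01]invalid input at $[0]: expected keys x, y, z, wx, wy, wz
```

```bash
python3 -m handwheel '[{"x":-0.1,"y":-0.065,"z":0,"wx":0,"wy":0,"wz":-5},{"x":-0.2,"y":-0.13,"z":0,"wx":0,"wy":0,"wz":-10},{"x":-0.3,"y":-0.2,"z":0,"wx":0,"wy":0,"wz":-15.9},{"x":-0.39,"y":-0.2585,"z":0.042,"wx":0,"wy":0,"wz":-15.9},{"x":-0.39,"y":-0.2585,"z":0.042,"wx":0,"wy":0,"wz":-15.9},{"x":-0.39,"y":-0.2585,"z":0.042,"wx":0,"wy":0,"wz":-15.9},{"x":-0.39,"y":-0.2585,"z":0.042,"wx":0,"wy":0,"wz":-15.9},{"x":-0.39,"y":-0.2585,"z":0.042,"wx":0,"wy":0,"wz":-15.9},{"x":-0.39,"y":-0.2585,"z":0.042,"wx":0,"wy":0,"wz":-15.9},{"x":-0.39,"y":-0.2585,"z":0.042,"wx":0,"wy":0,"wz":-15.9}]' 0.06
python3 -c "
from h import *
delta([.523,.177,.18],tool(-10.5))"
```

```text
time: 1.03
position: [0.4973, 0.2216, 0.187]
tool_rot: [0.287, 3.128, 0.001]
ft_force: [0.9, 0.0, -0.2]
grip_width: 0.687
grip_force: 0.0
t 1.0333 pos [0.4973 0.2216 0.187 ] F [ 0.9   0.03 -0.23] grip 0.686945409515124 0.0
d mm [-33.4 -39.2   7. ] w [0.02 0.02 0.01]
```

```bash
python3 -m handwheel '[{"x":-0.025,"y":-0.03,"z":0.005,"wx":0,"wy":0,"wz":0},{"x":-0.025,"y":-0.03,"z":0.005,"wx":0,"wy":0,"wz":0},{"x":-0.025,"y":-0.03,"z":0.005,"wx":0,"wy":0,"wz":0},{"x":-0.025,"y":-0.03,"z":0.005,"wx":0,"wy":0,"wz":0},{"x":-0.025,"y":-0.03,"z":0.005,"wx":0,"wy":0,"wz":0}]'
python3 - <<'E'
from h import *
delta([.523,.177,.18],tool(-10.5))
s=grab('scene');t=grab('top')
c=lambda d,x,y:cv2.resize(d['image'][y:y+120,x:x+80],(400,600),interpolation=cv2.INTER_CUBIC)[:,:,::-1]
cv2.imwrite('pics/z1.png',np.hstack([c(s,290,110),c(t,175,165)]))
E
```

```text
time: 1.45
position: [0.5151, 0.1913, 0.1821]
tool_rot: [-0.283, -3.128, -0.001]
ft_force: [-0.6, 0.6, 1.3]
grip_width: 0.689
grip_force: 0.0
t 1.45 pos [0.5151 0.1913 0.1821] F [-0.55  0.63  1.31] grip 0.6885699731861767 0.0
d mm [-10.3 -12.7   2.1] w [ 0.04 -0.02  0.16]
```

View pics/z1.png

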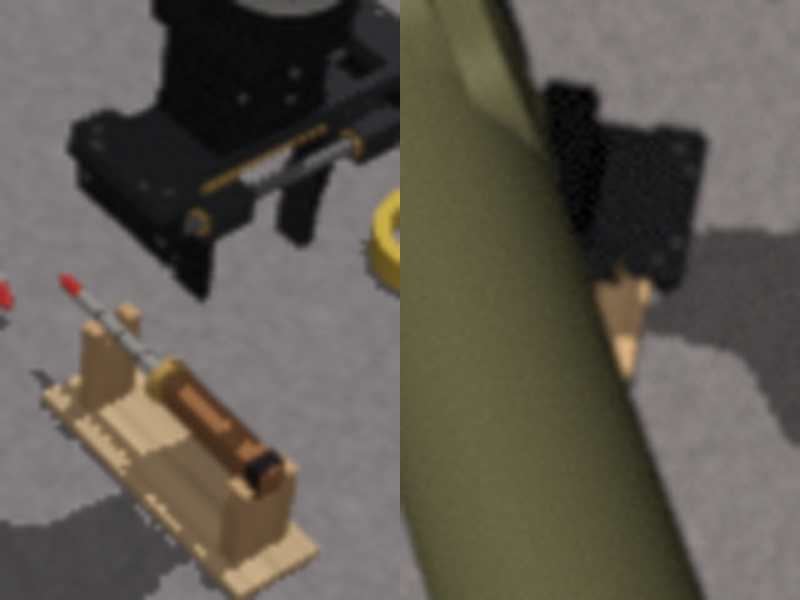

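The scene view (left half) shows the open gripper above the handle and the gauge undisturbed, with its tip at crop (70,283). The arm blocks the top view.

```bash
python3 -m handwheel '[{"x":-0.009,"y":-0.011,"z":0.02,"wx":0,"wy":0,"wz":0},{"x":-0.009,"y":-0.011,"z":0.05,"wx":0,"wy":0,"wz":0},{"x":-0.009,"y":-0.011,"z":0.075,"wx":0,"wy":0,"wz":0},{"x":-0.009,"y":-0.011,"z":0.075,"wx":0,"wy":0,"wz":0},{"x":-0.009,"y":-0.011,"z":0.075,"wx":0,"wy":0,"wz":0},{"x":-0.009,"y":-0.011,"z":0.075,"wx":0,"wy":0,"wz":0}]'
python3 - <<'E'
from h import *
delta([.523,.1765,.052],tool(-10.5))
E
```

```text
time: 2.05
position: [0.5234, 0.1782, 0.1086]
tool_rot: [0.285, 3.127, 0.002]
ft_force: [-0.3, 0.2, 0.4]
grip_width: 0.69
grip_force: 0.0
t 2.05 pos [0.5234 0.1782 0.1086] F [-0.3   0.23  0.42] grip 0.6895705982315534 0.0
d mm [ 0.2 -1.8 56.6] w [0.07 0.09 0.08]
```

```bash
python3 -m handwheel '[{"x":0,"y":-0.0015,"z":0.02,"wx":0,"wy":0,"wz":0},{"x":0,"y":-0.0015,"z":0.04,"wx":0,"wy":0,"wz":0},{"x":0,"y":-0.0015,"z":0.055,"wx":0,"wy":0,"wz":0},{"x":0,"y":-0.0015,"z":0.055,"wx":0,"wy":0,"wz":0},{"x":0,"y":-0.0015,"z":0.055,"wx":0,"wy":0,"wz":0},{"x":0,"y":-0.0015,"z":0.055,"wx":0,"wy":0,"wz":0}]' 0.04
python3 - <<'E'
from h import *
delta([.523,.1765,.052],tool(-10.5))
s=grab('scene')
c=lambda d,x,y:cv2.resize(d['image'][y:y+100,x:x+133],(800,600),interpolation=cv2.INTER_CUBIC)[:,:,::-1]
cv2.imwrite('pics/z2.png',c(s,270,120))
E
```

```text
time: 2.55
position: [0.5239, 0.1763, 0.0543]
tool_rot: [0.287, 3.125, 0.003]
ft_force: [-0.0, 0.4, 0.7]
grip_width: 0.47
grip_force: 0.0
t 2.55 pos [0.5239 0.1763 0.0543] F [-0.01  0.4   0.66] grip 0.46980450244467425 0.0
d mm [ 1.  -0.   2.3] w [0.11 0.16 0.02]
```

View pics/z2.png

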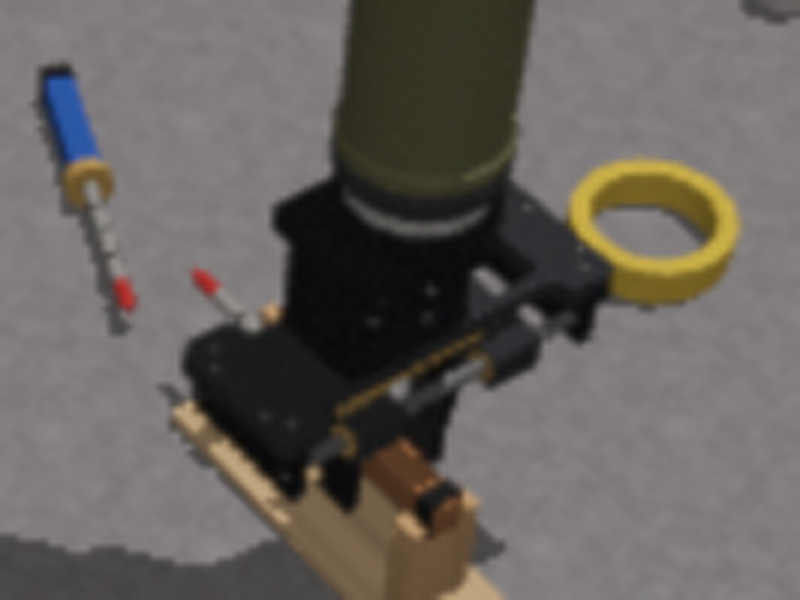

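The fingers straddle the handle, with the handle end at crop (437,505) and the tip still at (205,280). I'll close now.

```bash
python3 -m handwheel '[{"x":0,"y":0,"z":0.002,"wx":0,"wy":0,"wz":0},{"x":0,"y":0,"z":0.002,"wx":0,"wy":0,"wz":0},{"x":0,"y":0,"z":0.002,"wx":0,"wy":0,"wz":0},{"x":0,"y":0,"z":0.002,"wx":0,"wy":0,"wz":0},{"x":0,"y":0,"z":0.002,"wx":0,"wy":0,"wz":0},{"x":0,"y":0,"z":0.002,"wx":0,"wy":0,"wz":0},{"x":0,"y":0,"z":0.002,"wx":0,"wy":0,"wz":0},{"x":0,"y":0,"z":0.002,"wx":0,"wy":0,"wz":0}]' 0.005 35
python3 - <<'E'
from h import *
delta([.523,.1765,.052],tool(-10.5))
E
```

```text
time: 3.27
position: [0.5226, 0.1755, 0.0503]
tool_rot: [0.287, 3.128, 0.0]
ft_force: [0.2, 0.6, 2.3]
grip_width: 0.201
grip_force: 35.0
t 3.2667 pos [0.5226 0.1755 0.0503] F [0.19 0.57 2.26] grip 0.20054596060398924 34.963606959208846
d mm [-0.2  1.  -1.7] w [0.01 0.01 0.  ]
```

```bash
python3 -m handwheel '[{"x":0,"y":0,"z":-0.01,"wx":0,"wy":0,"wz":0},{"x":0,"y":0,"z":-0.03,"wx":0,"wy":0,"wz":0},{"x":0,"y":0,"z":-0.06,"wx":0,"wy":0,"wz":0},{"x":0,"y":0,"z":-0.09,"wx":0,"wy":0,"wz":0},{"x":0,"y":0,"z":-0.12,"wx":0,"wy":0,"wz":0},{"x":0,"y":0,"z":-0.15,"wx":0,"wy":0,"wz":0},{"x":0,"y":0,"z":-0.18,"wx":0,"wy":0,"wz":0},{"x":0,"y":0,"z":-0.18,"wx":0,"wy":0,"wz":0},{"x":0,"y":0,"z":-0.18,"wx":0,"wy":0,"wz":0}]'
python3 - <<'E'
from h import *
u=tool(4.1,30).apply([-1,0,0]);n=tool(4.1,30).apply([0,0,1])
m=np.array([.5082,-.1772,.130]);P=m+.1735*u+.0197*n
print(u,n,P)
delta(P,tool(4.1,30))
E
```

```text
time: 4.02
position: [0.5235, 0.1759, 0.2326]
tool_rot: [0.287, 3.124, 0.004]
ft_force: [-0.5, -1.0, -1.8]
grip_width: 0.202
grip_force: 35.0
[0.86380906 0.0619186  0.5       ] [ 0.49872039  0.03574872 -0.8660254 ] [ 0.66789566 -0.16575287  0.1996893 ]
t 4.0167 pos [0.5235 0.1759 0.2326] F [-0.47 -0.99 -1.83] grip 0.20158709658566487 34.96227119117975
d mm [-204.1 -309.7   32.8] w [ -3.7  -29.61 -14.3 ]
```

```bash
python3 -m handwheel '[{"x":-0.025,"y":-0.025,"z":0,"wx":-0.7,"wy":-5.9,"wz":-2.9},{"x":-0.05,"y":-0.055,"z":0,"wx":-1.5,"wy":-11.8,"wz":-5.7},{"x":-0.07,"y":-0.085,"z":0,"wx":-2.2,"wy":-17.8,"wz":-8.6},{"x":-0.09,"y":-0.12,"z":0,"wx":-3,"wy":-23.7,"wz":-11.4},{"x":-0.11,"y":-0.155,"z":0,"wx":-3.7,"wy":-29.6,"wz":-14.3},{"x":-0.13,"y":-0.19,"z":0,"wx":-3.7,"wy":-29.6,"wz":-14.3},{"x":-0.15,"y":-0.22,"z":0,"wx":-3.7,"wy":-29.6,"wz":-14.3},{"x":-0.17,"y":-0.25,"z":0,"wx":-3.7,"wy":-29.6,"wz":-14.3},{"x":-0.19,"y":-0.28,"z":0,"wx":-3.7,"wy":-29.6,"wz":-14.3},{"x":-0.204,"y":-0.31,"z":0,"wx":-3.7,"wy":-29.6,"wz":-14.3}]'
python3 - <<'E'
from h import *
delta([ 0.66789566, -0.16575287 , 0.1996893 ],tool(4.1,30))
E
```

```text
time: 4.85
position: [0.6663, -0.1677, 0.2285]
tool_rot: [-0.095, 2.623, 0.023]
ft_force: [-0.1, -0.1, -1.0]
grip_width: 0.202
grip_force: 35.0
t 4.85 pos [ 0.6663 -0.1677  0.2285] F [-0.14 -0.1  -0.96] grip 0.20163029820753978 34.964493149891496
d mm [12.8  1.9 25.9] w [-0.06 -0.35  0.06]
```

```bash
python3 -m handwheel '[{"x":0.006,"y":0.001,"z":0.012,"wx":0,"wy":0,"wz":0},{"x":0.006,"y":0.001,"z":0.012,"wx":0,"wy":0,"wz":0},{"x":0.006,"y":0.001,"z":0.012,"wx":0,"wy":0,"wz":0},{"x":0.006,"y":0.001,"z":0.012,"wx":0,"wy":0,"wz":0},{"x":0.006,"y":0.001,"z":0.012,"wx":0,"wy":0,"wz":0}]'
python3 - <<'E'
from h import *
delta([ 0.66789566, -0.16575287 , 0.1996893 ],tool(4.1,30))
s=grab('scene','s3.png');t=grab('top','t3.png')
def c(i,x,y,w=80,h=120): return cv2.resize(i['image'][y:y+h,x:x+w],(400,600),interpolation=cv2.INTER_CUBIC)[:,:,::-1]
cv2.imwrite('pics/z3.png',np.hstack([c(s,200,190),c(t,300,150)]))
E
```

```text
time: 5.27
position: [0.6672, -0.1638, 0.2167]
tool_rot: [-0.097, 2.621, 0.024]
ft_force: [0.5, -0.3, -2.2]
grip_width: 0.205
grip_force: 35.0
t 5.2667 pos [ 0.6672 -0.1638  0.2167] F [ 0.51 -0.25 -2.17] grip 0.20537441729069786 34.96240887790918
d mm [ 8.  -2.  15.1] w [ 0.01 -0.25  0.14]
```

View pics/z3.png

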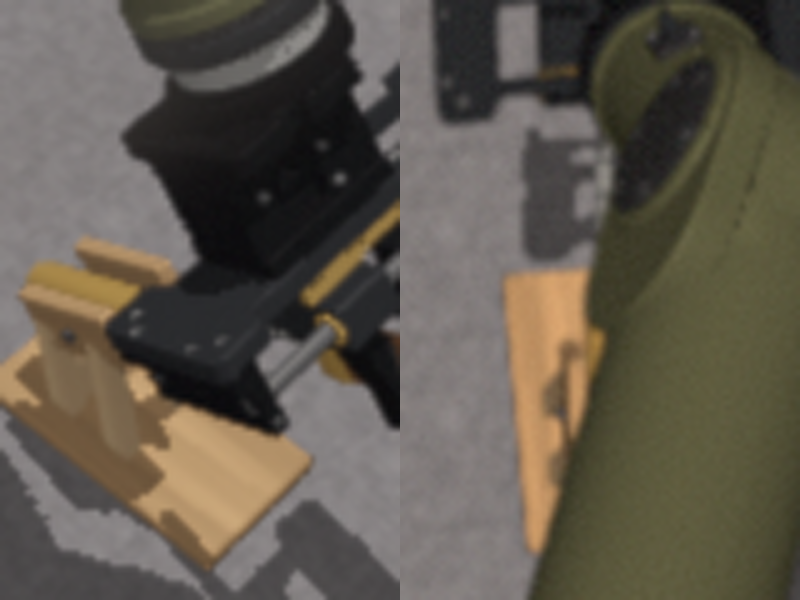

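Both views are blocked here: the gripper hides the rod, and the tube mouth at crop (125,290) is only partly seen. I'll refine the tube axis from the first clear pictures using a saturation mask.

Run:
```python
from h import *
S=grab('scene');T=grab('top')
m=np.array([.5082,-.1772,.130]);u=tool(4.1,30).apply([-1,0,0])
for d,f,(x0,y0,w,h) in((S,'scene0.png',(190,228,80,70)),(T,'top0.png',(300,195,80,75))):
    im=cv2.imread('pics/'+f);hsv=cv2.cvtColor(im,cv2.COLOR_BGR2HSV)
    k=cv2.inRange(hsv,(18,140,50),(32,255,255));z=np.zeros_like(k);z[y0:y0+h,x0:x0+w]=k[y0:y0+h,x0:x0+w]
    c=max(cv2.findContours(z,0,2)[0],key=cv2.contourArea);r=cv2.minAreaRect(c)
    print(f,cv2.contourArea(c),r); b=cv2.boxPoints(r);print(b.round(1).tolist())
    print('pred mouth,mid,low',proj(d,m).round(1),proj(d,m-.056*u).round(1),proj(d,m-.112*u).round(1))
    # centreline per row/col
    ys,xs=np.nonzero(z)
    if 'top' in f:
        for y in range(ys.min(),ys.max()+1,4):
            q=xs[ys==y];print(y,q.min(),q.max(),q.mean().round(1),end=' | ')
    print()
```

```text
scene0.png 164.5 ((221.6896514892578, 249.27587890625), (31.19681739807129, 9.284767150878906), 21.801410675048828)
[[205.5, 247.8000030517578], [208.89999389648438, 239.1999969482422], [237.89999389648438, 250.8000030517578], [234.39999389648438, 259.3999938964844]]
pred mouth,mid,low [233.6 253.5] [220.5 249.4] [208.3 245.6]

top0.png 251.5 ((341.5, 232.5), (39.0, 7.0), 90.0)
[[338.0, 213.0], [345.0, 213.0], [345.0, 252.0], [338.0, 252.0]]
pred mouth,mid,low [341.  213.6] [341.3 232.7] [341.5 251.3]
213 339 342 340.5 | 217 338 344 341.0 | 221 338 345 341.5 | 225 338 345 341.5 | 229 338 345 341.5 | 233 338 345 341.5 | 237 338 345 341.5 | 241 338 344 341.0 | 245 338 345 341.5 | 249 338 345 341.5 |
```

The tube axis agrees with the prediction to within 0.5 px in both views. I'll settle at the pre-insert pose, on the axis with the tip 30 mm out.

```bash
python3 -m handwheel '[{"x":0.008,"y":-0.002,"z":0.015,"wx":0,"wy":-0.25,"wz":0.1},{"x":0.008,"y":-0.002,"z":0.015,"wx":0,"wy":-0.25,"wz":0.1},{"x":0.008,"y":-0.002,"z":0.015,"wx":0,"wy":-0.25,"wz":0.1},{"x":0.008,"y":-0.002,"z":0.015,"wx":0,"wy":-0.25,"wz":0.1},{"x":0.008,"y":-0.002,"z":0.015,"wx":0,"wy":-0.25,"wz":0.1},{"x":0.008,"y":-0.002,"z":0.015,"wx":0,"wy":-0.25,"wz":0.1}]'
cat > ax.py <<'E'
from h import *
rt=tool(4.1,30);u=rt.apply([-1,0,0]);n=rt.apply([0,0,1]);v=rt.apply([0,1,0])
s=ctrl.get_state();p=s['position']-.0197*n-np.array([.5082,-.1774,.130])
print('t',s['time'],'tip depth mm',-(p@u-.1435)*1e3,'lat y',p@v*1e3,'lat n',p@n*1e3)
r=R.from_rotvec(s['tool_rot']);print('w err',(r.inv()*rt).as_rotvec(degrees=True).round(2))
F=s['ft_force'];print('F u,y,n',F@u,F@v,F@n,'M',s['torque'].round(2),s['grip_width'])
E
python3 ax.py; python3 ax.py
```

```text
time: 5.97
position: [0.6683, -0.1674, 0.2007]
tool_rot: [-0.092, 2.615, 0.023]
ft_force: [-0.5, 0.8, -1.1]
grip_width: 0.206
grip_force: 35.0
t 5.9667 tip depth mm -30.741884766977034 lat y -1.5118096261047733 lat n -0.6880459855478972
w err [-0.08  0.07 -0.04]
F u,y,n -0.9357762519781978 0.7841087151049715 0.7485313850952426 M [ 0.02  0.69 -0.03] 0.2060537742655284
t 5.9667 tip depth mm -30.741884766977034 lat y -1.5118096261047733 lat n -0.6880459855478972
w err [-0.08  0.07 -0.04]
F u,y,n -0.9357762519781978 0.7841087151049715 0.7485313850952426 M [ 0.02  0.69 -0.03] 0.2060537742655284
```

```bash
python3 -m handwheel '[{"x":0,"y":0.0015,"z":0.0007,"wx":0,"wy":0,"wz":0},{"x":0.007,"y":0.0015,"z":0.0007,"wx":0,"wy":0,"wz":0},{"x":0.014,"y":0.0015,"z":0.0007,"wx":0,"wy":0,"wz":0},{"x":0.021,"y":0.0015,"z":0.0007,"wx":0,"wy":0,"wz":0},{"x":0.028,"y":0.0015,"z":0.0007,"wx":0,"wy":0,"wz":0},{"x":0.033,"y":0.0015,"z":0.0007,"wx":0,"wy":0,"wz":0},{"x":0.036,"y":0.0015,"z":0.0007,"wx":0,"wy":0,"wz":0},{"x":0.036,"y":0.0015,"z":0.0007,"wx":0,"wy":0,"wz":0},{"x":0.036,"y":0.0015,"z":0.0007,"wx":0,"wy":0,"wz":0}]'; python3 ax.py
```

```text
time: 6.72
position: [0.637, -0.1681, 0.1813]
tool_rot: [-0.092, 2.616, 0.024]
ft_force: [0.7, -1.2, -0.9]
grip_width: 0.202
grip_force: 35.0
t 6.7167 tip depth mm 6.01019195371813 lat y 0.06615714884507569 lat n 0.49350677442902674
w err [-0.07  0.03 -0.06]
F u,y,n 0.10715959489946436 -1.2483067671889634 1.0962486868360766 M [-0.02  0.69 -0.02] 0.20234432864740895
```

```bash
python3 -m handwheel '[{"x":0.004,"y":0,"z":0,"wx":0,"wy":0,"wz":0},{"x":0.008,"y":0,"z":0,"wx":0,"wy":0,"wz":0},{"x":0.012,"y":0,"z":0,"wx":0,"wy":0,"wz":0},{"x":0.016,"y":0,"z":0,"wx":0,"wy":0,"wz":0},{"x":0.02,"y":0,"z":0,"wx":0,"wy":0,"wz":0},{"x":0.02,"y":0,"z":0,"wx":0,"wy":0,"wz":0},{"x":0.02,"y":0,"z":0,"wx":0,"wy":0,"wz":0}]'; python3 ax.py
python3 - <<'E'
from h import *
s=grab('scene');t=grab('top')
c=lambda i,x,y,w=80,h=120:cv2.resize(i['image'][y:y+h,x:x+w],(400,600),interpolation=cv2.INTER_CUBIC)[:,:,::-1]
cv2.imwrite('pics/z4.png',np.hstack([c(s,190,180),c(t,300,150)]))
E
```

```text
time: 7.3
position: [0.6195, -0.1693, 0.171]
tool_rot: [-0.092, 2.617, 0.024]
ft_force: [0.1, 0.6, -1.1]
grip_width: 0.204
grip_force: 35.0
t 7.3 tip depth mm 26.369490017491547 lat y 0.0915298838236991 lat n 0.5842543700216013
w err [-0.07  0.   -0.07]
F u,y,n -0.4824173778053709 0.5549434755806659 1.0242905497411556 M [ 0.03  0.68 -0.04] 0.2036122225854115
```

View pics/z4.png

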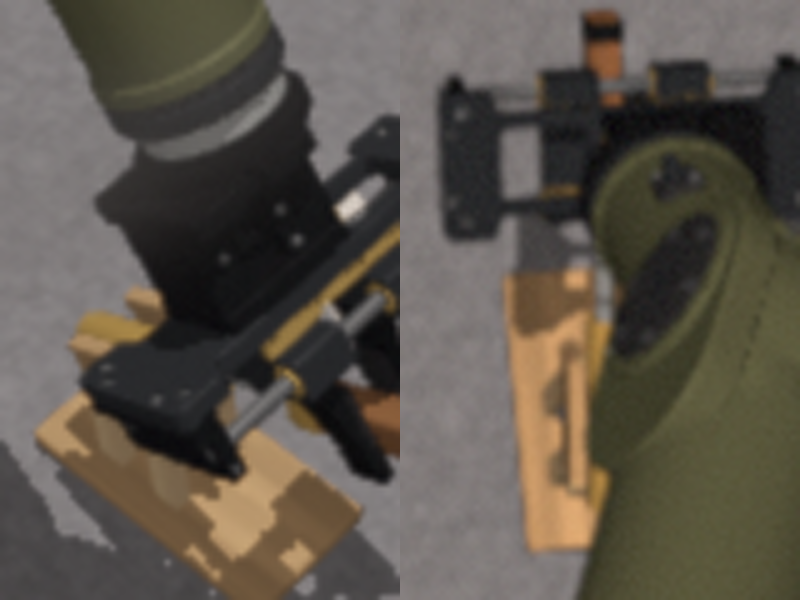

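The rod tip is hidden, but the handle still points along the tube in the top view, with its end at crop (602,30). There is no contact force at 26 mm depth, so the rod is in the bore. Continuing down.

```bash
python3 -m handwheel '[{"x":0.006,"y":0,"z":-0.0003,"wx":0,"wy":0,"wz":0},{"x":0.012,"y":0,"z":-0.0005,"wx":0,"wy":0,"wz":0},{"x":0.018,"y":0,"z":-0.0005,"wx":0,"wy":0,"wz":0},{"x":0.024,"y":0,"z":-0.0005,"wx":0,"wy":0,"wz":0},{"x":0.03,"y":0,"z":-0.0005,"wx":0,"wy":0,"wz":0},{"x":0.03,"y":0,"z":-0.0005,"wx":0,"wy":0,"wz":0},{"x":0.03,"y":0,"z":-0.0005,"wx":0,"wy":0,"wz":0}]'; python3 ax.py
```

```text
time: 7.98
position: [0.5931, -0.1712, 0.1564]
tool_rot: [-0.091, 2.616, 0.024]
ft_force: [-0.1, 0.2, -1.7]
grip_width: 0.201
grip_force: 35.0
t 7.9833 tip depth mm 56.558238447306465 lat y 0.10752973213605638 lat n 0.04995748699988683
w err [-0.07  0.01 -0.08]
F u,y,n -0.9277681069920631 0.1977435042785555 1.451734600323589 M [-0.05  0.69  0.02] 0.2006958493414034
```

```bash
python3 -m handwheel '[{"x":0.006,"y":0,"z":0,"wx":0,"wy":0,"wz":0},{"x":0.012,"y":0,"z":0,"wx":0,"wy":0,"wz":0},{"x":0.018,"y":0,"z":0,"wx":0,"wy":0,"wz":0},{"x":0.024,"y":0,"z":0,"wx":0,"wy":0,"wz":0},{"x":0.03,"y":0,"z":0,"wx":0,"wy":0,"wz":0},{"x":0.034,"y":0,"z":0,"wx":0,"wy":0,"wz":0},{"x":0.034,"y":0,"z":0,"wx":0,"wy":0,"wz":0},{"x":0.034,"y":0,"z":0,"wx":0,"wy":0,"wz":0}]'; python3 ax.py
```

```text
time: 8.65
position: [0.5641, -0.1732, 0.1396]
tool_rot: [-0.092, 2.616, 0.024]
ft_force: [0.7, 0.0, -1.3]
grip_width: 0.205
grip_force: 35.0
t 8.65 tip depth mm 90.186752760031 lat y 0.14824929759968575 lat n 0.04227903933084252
w err [-0.07  0.02 -0.07]
F u,y,n -0.03224242088234086 -0.03620208757597174 1.4311870294203048 M [-0.08  0.65 -0.01] 0.20539167466954822
```

```bash
python3 -m handwheel '[{"x":0.003,"y":0,"z":0,"wx":0,"wy":0,"wz":0},{"x":0.006,"y":0,"z":0,"wx":0,"wy":0,"wz":0},{"x":0.008,"y":0,"z":0,"wx":0,"wy":0,"wz":0},{"x":0.009,"y":0,"z":0,"wx":0,"wy":0,"wz":0},{"x":0.009,"y":0,"z":0,"wx":0,"wy":0,"wz":0}]'>/dev/null; python3 ax.py
python3 -m handwheel '[{"x":0.001,"y":0,"z":0,"wx":0,"wy":0,"wz":0},{"x":0.002,"y":0,"z":0,"wx":0,"wy":0,"wz":0},{"x":0.002,"y":0,"z":0,"wx":0,"wy":0,"wz":0},{"x":0.002,"y":0,"z":0,"wx":0,"wy":0,"wz":0}]'>/dev/null; python3 ax.py
```

```text
t 9.0667 tip depth mm 97.46707263930135 lat y 0.07434332594922911 lat n -0.26271848958586214
w err [-0.11  0.17 -0.02]
F u,y,n 3.6412408755318815 -0.3702559758623008 3.571528994197938 M [ 0.14 -0.31  0.06] 0.20500792724368633
t 9.4 tip depth mm 98.66642425017311 lat y 0.030324616452254784 lat n -0.3661861255375681
w err [-0.13  0.23 -0.01]
F u,y,n 4.888953652804683 0.5856162869963556 3.036904324060778 M [ 0.2  -0.69  0.1 ] 0.20290943450607737
```

```bash
python3 -m handwheel '[{"x":0.0005,"y":0,"z":0,"wx":0,"wy":0,"wz":0},{"x":0.001,"y":0,"z":0,"wx":0,"wy":0,"wz":0},{"x":0.001,"y":0,"z":0,"wx":0,"wy":0,"wz":0},{"x":0.001,"y":0,"z":0,"wx":0,"wy":0,"wz":0},{"x":0.001,"y":0,"z":0,"wx":0,"wy":0,"wz":0},{"x":0.001,"y":0,"z":0,"wx":0,"wy":0,"wz":0}]'>/dev/null; python3 ax.py
python3 - <<'E'
from h import *
s=grab('scene')
cv2.imwrite('pics/z5.png',cv2.resize(s['image'][200:300,180:313],(800,600),interpolation=cv2.INTER_CUBIC)[:,:,::-1])
E
```

```text
t 9.9 tip depth mm 99.2546982670003 lat y 0.027678682236885868 lat n -0.4131981620007129
w err [-0.14  0.26 -0.01]
F u,y,n 6.499190851239505 1.157267888876081 4.025472138251156 M [ 0.23 -0.8   0.09] 0.20126103369716436
```

View pics/z5.png

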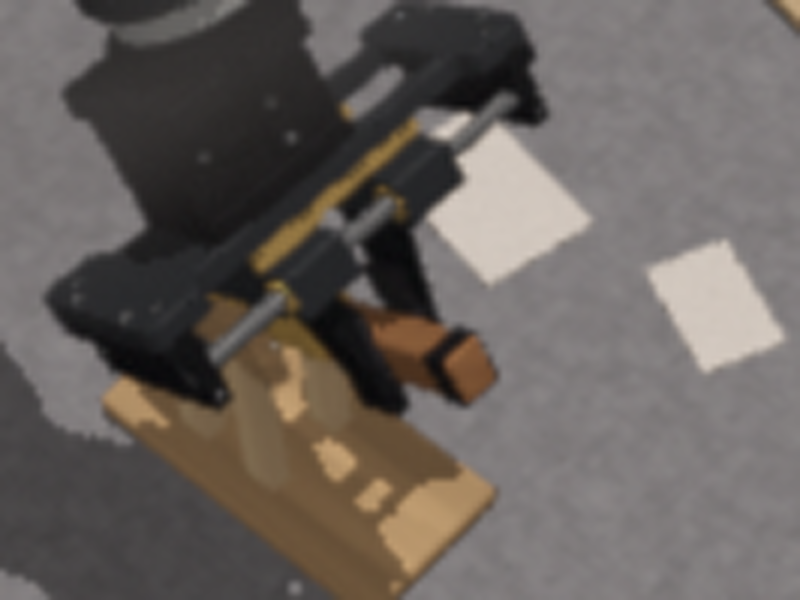

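The picture shows the collar up against the tube at crop (300,340), and the handle end at (470,368). The stiffness of about 1.2 N/mm matches the sprung tube. I'll check the seating numerically against the handle end pixel before withdrawing.

```bash
python3 - <<'E'
from h import *
S=grab('scene');s=ctrl.get_state();r=R.from_rotvec(s['tool_rot']).as_matrix()
for x in(.0575,.0545,.0515): # handle end ahead of the grasp point
    P=s['position']-.0197*r[:,2]-x*r[:,0];print(x,proj(S,P).round(1))
print('seen',470*133/800+180-.4,368/6+200-.4, s['time'])
E
python3 ax.py
```

```text
0.0575 [260.3 261.7]
0.0545 [259.5 261.4]
0.0515 [258.6 261.2]
seen 257.7375 260.93333333333334 10.0
t 10.0 tip depth mm 99.22727913108315 lat y 0.010211272728268906 lat n -0.43054238404212625
w err [-0.14  0.26 -0.  ]
F u,y,n 5.9361808736355375 0.07782652474377239 3.725019594916553 M [ 0.22 -0.83  0.09] 0.20268638349320672
```

Once the same foreshortening seen earlier is allowed for, the handle end is where it should be: no slip, collar seated at about 6 N. Withdrawing straight along the axis.

```bash
python3 -m handwheel '[{"x":-0.004,"y":0,"z":0,"wx":0,"wy":0,"wz":0},{"x":-0.012,"y":0,"z":0,"wx":0,"wy":0,"wz":0},{"x":-0.024,"y":0,"z":0,"wx":0,"wy":0,"wz":0},{"x":-0.038,"y":0,"z":0,"wx":0,"wy":0,"wz":0},{"x":-0.052,"y":0,"z":0,"wx":0,"wy":0,"wz":0},{"x":-0.066,"y":0,"z":0,"wx":0,"wy":0,"wz":0},{"x":-0.082,"y":0,"z":0,"wx":0,"wy":0,"wz":0},{"x":-0.098,"y":0,"z":0,"wx":0,"wy":0,"wz":0},{"x":-0.114,"y":0,"z":0,"wx":0,"wy":0,"wz":0},{"x":-0.13,"y":0,"z":0,"wx":0,"wy":0,"wz":0}]'>/dev/null; python3 ax.py
python3 -m handwheel '[{"x":-0.012,"y":0,"z":0,"wx":0,"wy":0,"wz":0},{"x":-0.012,"y":0,"z":0,"wx":0,"wy":0,"wz":0},{"x":-0.012,"y":0,"z":0,"wx":0,"wy":0,"wz":0},{"x":-0.012,"y":0,"z":0,"wx":0,"wy":0,"wz":0}]'>/dev/null; python3 ax.py
python3 - <<'E'
from h import *
g=-np.r_[0,0,0.]
for yaw in(4.1,-3.):
    rt=tool(yaw);T=np.array([.4316,-.0227,.12])
    print(yaw);delta(T-.1435*rt.apply([1,0,0])+.0197*np.array([0,0,-1]),rt)
E
```

```text
t 10.8333 tip depth mm -27.364082407921124 lat y 0.18529573763422263 lat n 0.6981354854546835
w err [-0.05 -0.17 -0.04]
F u,y,n -0.20566325248553555 -0.19794464968912517 0.9225525104498532 M [ 0.    0.62 -0.01] 0.2000706294603542
t 11.1667 tip depth mm -37.88892472395125 lat y -0.10312006734515065 lat n 0.7008663744349872
w err [-0.06 -0.16 -0.08]
F u,y,n -0.5198497876020911 0.150140630817453 1.444484065353763 M [-0.02  0.75 -0.03] 0.20088657063105267
4.1
t 11.1667 pos [ 0.6751 -0.1655  0.203 ] F [ 0.26  0.17 -1.51] grip 0.20088657063105267 34.962200140580535
d mm [128.6 159.8  44.6] w [-0.04 29.84 -0.09]
-3.0
t 11.1667 pos [ 0.6751 -0.1655  0.203 ] F [ 0.26  0.17 -1.51] grip 0.20088657063105267 34.962200140580535
d mm [129.6 142.   44.1] w [ 1.81 29.8   6.85]
```

```bash
python3 -m handwheel '[{"x":0,"y":0.025,"z":0,"wx":0,"wy":5,"wz":0},{"x":0,"y":0.055,"z":0,"wx":0,"wy":11,"wz":0},{"x":0,"y":0.085,"z":0,"wx":0,"wy":17,"wz":0},{"x":0.02,"y":0.11,"z":0.005,"wx":0,"wy":23,"wz":0},{"x":0.045,"y":0.13,"z":0.015,"wx":0,"wy":29.8,"wz":0},{"x":0.07,"y":0.15,"z":0.025,"wx":0,"wy":29.8,"wz":0},{"x":0.095,"y":0.16,"z":0.033,"wx":0,"wy":29.8,"wz":0},{"x":0.115,"y":0.16,"z":0.04,"wx":0,"wy":29.8,"wz":0},{"x":0.125,"y":0.16,"z":0.0435,"wx":0,"wy":29.8,"wz":0},{"x":0.1286,"y":0.16,"z":0.0446,"wx":0,"wy":29.8,"wz":0}]'>/dev/null
python3 -m handwheel '[{"x":0,"y":0,"z":0,"wx":0,"wy":0,"wz":0},{"x":0,"y":0,"z":0,"wx":0,"wy":0,"wz":0},{"x":0,"y":0,"z":0,"wx":0,"wy":0,"wz":0},{"x":0,"y":0,"z":0,"wx":0,"wy":0,"wz":0},{"x":0,"y":0,"z":0,"wx":0,"wy":0,"wz":0},{"x":0,"y":0,"z":0,"wx":0,"wy":0,"wz":0}]' - 35
python3 - <<'E'
from h import *
rt=tool(4.1);T=np.array([.4316,-.0227,.12])
delta(T-.1435*rt.apply([1,0,0])*-1*-1+.0197*np.array([0,0,-1]),rt)
s=grab('scene','s6.png');t=grab('top')
print('tip expected px',proj(s,T))
c=lambda i,x,y,w=80,h=120:cv2.resize(i['image'][y:y+h,x:x+w],(400,600),interpolation=cv2.INTER_CUBIC)[:,:,::-1]
cv2.imwrite('pics/z6.png',np.hstack([c(s,220,160),c(t,245,170)]))
E
```

```text
time: 12.5
position: [0.577, -0.0121, 0.102]
tool_rot: [-0.11, 3.135, -0.001]
ft_force: [0.3, -0.4, -1.7]
grip_width: 0.203
grip_force: 35.0
t 12.5 pos [ 0.577  -0.0121  0.102 ] F [ 0.27 -0.4  -1.72] grip 0.20323818033051375 34.96230664663017
d mm [ 2.3 -0.1  1.7] w [-0.05  0.26 -0.09]
tip expected px [258.72396777 203.99156037]
```

View pics/z6.png

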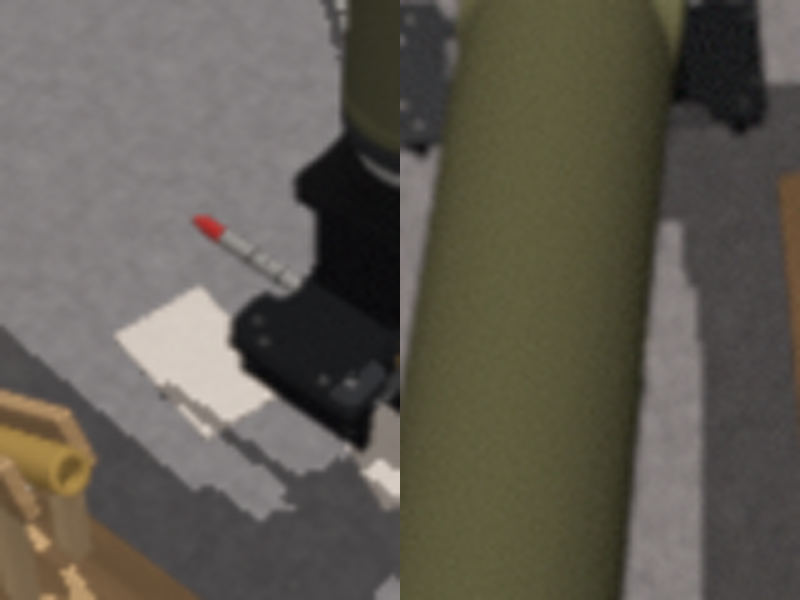

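The red tip is at scene (259.0,203.2), against the expected (258.7,204.0). The gauge is level, held over the card's centre and at rest, so I'm handing in.

```bash
python3 -m handwheel '[{"x":0,"y":0,"z":0,"wx":0,"wy":0,"wz":0},{"x":0,"y":0,"z":0,"wx":0,"wy":0,"wz":0},{"x":0,"y":0,"z":0,"wx":0,"wy":0,"wz":0}]' && python3 -c "
from bench import ctrl
print(abs(ctrl.get_state()['qd']).max());print(ctrl.close_job())"
```

```text
time: 12.85
position: [0.5764, -0.012, 0.1015]
tool_rot: [-0.11, 3.136, -0.001]
ft_force: [0.2, -0.9, -2.2]
grip_width: 0.203
grip_force: 35.0
0.0015839509469014084
the job is handed in; nothing more can be done
None
```

The job is handed in, with no verdict returned: the collar was seated against the rim at about 6 N, the rod was drawn right out, and the gauge is held still and level with its red tip about 12 cm above the card's centre.

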